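# Walk the die block round to face the fence

### The job

The heavy aluminium die block lies askew in front of the dark steel fence of the test station. Without picking it up, walk it round on the bench by pushing at its corners in turn until one of its two long faces looks squarely at the fence, turning it while it is still well clear of the fence (do not use the fence to turn it). Only then push it straight up until that long face rests flat against the fence, with neither end of the block sticking out past the ends of the fence; leave the weight, the probe and the jar where they stand, and let go.

Things in the scene. Friction and masses are not known exactly. Their poses are not given: they have to be found in the camera images.
- block: Cast aluminium die block, 1.7 kg, 95 mm along its x, 150 along y, 45 high; dark bore, holes and two grooves (along y) in its flat top. Origin: centre of underside. Long faces (x = +-47.5 mm) start 50 to 90 degrees off parallel with the fence, either way; either may face it. Slides on the bench (z = 0) only while pushed (5 to 20 N); a push near a corner turns it and carries its centre 100 mm per rad.
- fence_face (a point): Fence, a fixed dark steel bar 200 mm long (y), 25 thick, 30 high, red centre mark on top; fixed cream station base behind it, 240 wide, 40 high. The point: on the bench at the middle of the face towards the robot. x points level into the fence, away from block and robot; y along the face. The block starts on its -x side, centre 150 to 165 mm off the face.
- weight: Brass calibration weight with a grip knob, 38 mm across, 62 mm high, loose, standing to the +y side of the block. Origin at the centre of its underside. To be left alone.
- probe: Steel compression probe standing on its disc: disc 45 mm across and 14 mm high, thin stem 14 mm across up to 60 mm high, loose, to the -y side of the block. Origin at the centre of its underside. To be left alone.
- jar: White plastic sample jar with a blue cap, 52 mm across, 65 mm high, loose, on the -y side, near the end of the fence. Origin at the centre of its underside. To be left alone.
There are look-alikes about, which are no part of the job. What is meant by the block is not green, and is the larger of those in its own colour.

How it is judged:
On the way:
1. the block has been turned, clear of the fence, until a long face looks at the fence (angle between the x axis of block and the x axis of fence_face, either way round below 0.18 rad and x of block in the frame of fence_face below -0.0605 m), for 0.2 s.
At the end, for the whole second after the job is handed in: A long face of the block is parallel to the fence within 0.06 rad and at most 6 mm from it, the block's centre within 28 mm of the fence's centre along it; the block is flat on the bench, at rest. (Stage before: within 0.18 rad of parallel, at least 13 mm clear.) (angle between the x axis of block and the x axis of fence_face, either way round below 0.06 rad and x of block in the frame of fence_face between -0.0535 and -0.04 m and y of block in the frame of fence_face between -0.028 and 0.028 m and height (world z) of block below 0.004 m and angle between block's own z axis and vertical below 0.03 rad and linear speed of block below 0.01 m/s); the robot touches nothing.
It fails at once if the block is lifted or tipped (more than 8 mm or 0.12 rad) (height (world z) of block above 0.008 m or angle between block's own z axis and vertical above 0.12 rad).
It fails at once if the block presses on the fence or station while more than 0.26 rad askew (contact force between block and fence above 2 N and angle between the x axis of block and the x axis of fence_face, either way round above 0.26 rad).
It fails at once if the brass weight is moved more than 15 mm or tipped (distance of weight from where it was at the start of the episode above 0.015 m or angle between weight's own z axis and vertical above 0.3 rad).
It fails at once if the steel probe is moved more than 15 mm or tipped (distance of probe from where it was at the start of the episode above 0.015 m or angle between probe's own z axis and vertical above 0.3 rad).
It fails at once if the sample jar is moved more than 15 mm or tipped (distance of jar from where it was at the start of the episode above 0.015 m or angle between jar's own z axis and vertical above 0.3 rad).
It also fails if it takes over 72 s, if anything falls off the work surface, if the arm or the gripper's body presses on something with over 40 N, if the wrist force passes 120 N, or if a joint passes its speed limit or range.

### The arm

A 6-joint arm with a two-finger parallel gripper is mounted at the origin on the work surface. World frame = base frame: x ahead of the robot, y to its left, z up, the work surface at z = 0. Lengths are in m, angles in rad, forces in N, time in s.
With the tool pointing down it reaches from about 0.3 to 0.775 m from the base axis. Payload 14.6 kg.
Tool frame: the origin (TCP) lies midway between the tips of the shut fingers; the grasp point (between the pads) lies 19 mm behind it (ctrl.hold_point_z is the distance from the TCP to the grasp point, in m); z points along the fingers, x is the direction in which the jaws open and shut, and the axes are right-handed (so a half turn about z gives the same grasp; the last joint's range is limited). The gripper opens to 94 mm and grips with 3 to 60 N. Pads are 16 mm wide; open, the fingers measure 119 mm over their backs; the gripper's body (75 mm by 177 mm) begins 78 mm behind the grasp point.
Start: joints at [1.115, 0.3, 1.521, -0, 1.321, -0.067], TCP at [0.208, 0.509, 0.205] pointing down, gripper open.
Joint ranges: [-3.03, 3.03], [-0.79, 2.21], [0.23, 2.52], [-1.04, 4.18], [0, 3.07], [-2.55, 2.55]. Speed limits (rad/s): [2.22, 2.22, 2.57, 3.14, 3.14, 3.14].

### API

Orientations are given as [roll, pitch, yaw] about the fixed x, y, z axes, in that order (R = Rz(yaw) Ry(pitch) Rx(roll)).
In Python, from station import ctrl, viewer, ticket, nets gives the robot as it stands.
- The arm moves only by the tool carry_out, never from a script. Its argument "commands" is one flat list of numbers, 7 for each row, row after row: the closure, from -1 (fully open) to 1 (shut), so that 0 is half open, then the shift along the world's x, y, z in cm, then the turn, a rotation vector about the world's x, y, z in rad. In form: [gripper, tx, ty, tz, ax, ay, az, gripper, tx, ty, tz, ax, ay, az, ...]. A call has 1 to 12 rows; each row is the pose to reach, as a shift and turn from the pose measured when the call began; what a row does not reach only later rows make up. A row lasts 1/12 s, in which the tool goes at most 41.7 mm and 7.16 degrees, less where a joint would pass 70% of its speed; a pose out of reach is approached as far as the arm can. A call with a gripper value outside its range is refused whole. The fingers move at their own pace and stop on an object; "force" is the grip in N (left out, the last holds). Time passes only in rows, so rows that repeat a pose let the fingers close. It gives the time, the measured TCP pose, the force and the opening at its end, in the units of the state.
- ctrl.get_obs(): the state, without advancing time (a new reading comes with each control period).
- viewer.camera(name): name is "scene" or "top" or "wrist"; returns (picture, depth): 384x512x3 uint8, blue, green, red; 384x512 float32, m along the optical axis (not along the pixel's ray), 0 where there is no reading.
- viewer.camera_info(name): a dict with "fx", "fy", "cx", "cy" (pixels), "R" (3x3) and "t" (3): a world point X has camera coordinates R X + t. Camera axes: x right, y down, z forward; pixel columns grow to the right and rows downward; lengths in m; the calibration is good to about 2 mm. A picture is of the moment at which its call begins: read the wrist's pose just before it. camera_info takes no time and is no camera call; for the wrist camera it gives the pose at the moment of the call.
- ticket.hand_in(): hands the job in, once; it reports no verdict.
Trained networks look in the newest picture that a camera, given by its name, has taken for a name from the list of things; names that differ only in an ending like _2 or _b are one class to them, and where a whole thing is asked for, a point or a joint stands for the part that bears it (a point fixed in the world has none). Each returns a list of dicts, best first, with "confidence" (0 to 1); they miss things now and then, are a little off and sometimes report something else, mostly with a low value. They report only what shows in the picture. A call takes as long as a camera call. They do not tell look-alikes from the thing itself.
- nets.silhouettes(camera, thing): "region" (384x512 bool, what is visible of it) and "extent" ([left, top, right, bottom] in pixels, round what is visible of it).
The state is a dict: "time_s": time; "qpos": joint angles; "joint_vel": joint speeds; "tau": joint torques, N m; "ee_pos": TCP position; "eef_rot": TCP orientation; "force": force on the tool from outside, world axes, zero at the start; "moment": the same for the moment, N m; "grip_width": finger opening in m.
Only numpy, scipy, OpenCV 4.12 (cv2) and the standard library are available. Lean on these libraries where they do the work, as an engineer would, in place of code of your own. Each camera call takes 0.05 s, during which the arm holds its last target. There are 200 camera calls.

## Working session

There is one attempt and no reset: what is moved stays moved. The work goes in short steps, Python scripts to look and compute and a tool call to move; the robot and the scene stay as the last step left them, time stands still between calls to the robot, and variables do not carry over. Pictures are saved under pics/ and viewed, about 8 in all and at most 12, crops included, and the job is handed in when it is done.

Besides the shell and the picture viewer there is one more tool, called after "Request:" in YAML: its name, and indented under it one key for each argument. carry_out: Moves the arm, as the interface text tells. Its arguments: {"type":"object","properties":{"commands":{"type":"array","items":{"type":"number"}},"force":{"type":"number"}},"required":["commands"]}

```bash
mkdir -p pics
cat > h.py <<'E'
import numpy as np, cv2
from station import ctrl, viewer, ticket, nets
def look(cam,fn=None):
    im,d=viewer.camera(cam); im=np.array(im)
    if fn: cv2.imwrite('pics/'+fn,im)
    return im,np.array(d),viewer.camera_info(cam)
def pts(mask,d,ci):
    v,u=np.nonzero(mask&(d>0)); z=d[v,u]
    c=np.stack([(u-ci['cx'])/ci['fx']*z,(v-ci['cy'])/ci['fy']*z,z],1)
    return (c-np.array(ci['t']))@np.array(ci['R'])
E
python3 - <<'E'
from h import *
o=ctrl.get_obs();print(o['time_s'],o['ee_pos'],o['eef_rot'],o['grip_width'])
a,d,ci=look('top','top0.png')
for n in ['block','fence_face','weight','probe','jar']:
    for s in nets.silhouettes('top',n)[:4]:
        p=pts(s['region'],d,ci)
        print(n,round(s['confidence'],2),s['extent'],np.median(p,0).round(3),np.percentile(p,2,axis=0).round(3),np.percentile(p,98,axis=0).round(3))
b,_,_=look('scene')
cv2.imwrite('pics/both.png',cv2.resize(np.hstack([a,b]),None,fx=.78,fy=.78))
E
```

```text
0.0 [0.2083817  0.50871932 0.20487589] [-3.14149375e+00  1.19456316e-03  1.18195890e+00] 0.09398782568119747
block 0.73 [86.5, 230.1, 178.6, 311.6] [0.375 0.272 0.045] [0.309 0.199 0.003] [0.444 0.349 0.048]
block 0.71 [221.3, 172.5, 285.3, 250.6] [0.501 0.022 0.045] [ 0.43  -0.034  0.041] [0.577 0.078 0.048]
block 0.55 [297.5, 263.7, 352.5, 311.6] [ 0.34  -0.123  0.03 ] [ 0.303 -0.171  0.018] [ 0.377 -0.074  0.033]
block 0.36 [213.7, 74.1, 320.2, 144.6] [ 0.726 -0.004  0.04 ] [ 0.657 -0.118  0.013] [0.802 0.105 0.044]
fence_face 0.95 [212.8, 73.0, 323.8, 145.6] [ 0.726 -0.004  0.04 ] [ 0.656 -0.117  0.011] [0.803 0.106 0.044]
weight 0.88 [130.6, 190.9, 150.5, 209.0] [0.523 0.261 0.041] [ 0.509  0.249 -0.001] [0.553 0.294 0.064]
probe 0.71 [348.4, 222.1, 368.9, 241.4] [ 0.454 -0.198  0.016] [ 0.437 -0.222  0.008] [ 0.476 -0.181  0.061]
jar 0.69 [345.6, 156.3, 371.5, 183.6] [ 0.58  -0.197  0.063] [ 0.561 -0.221  0.013] [ 0.606 -0.178  0.067]
```

View pics/both.png

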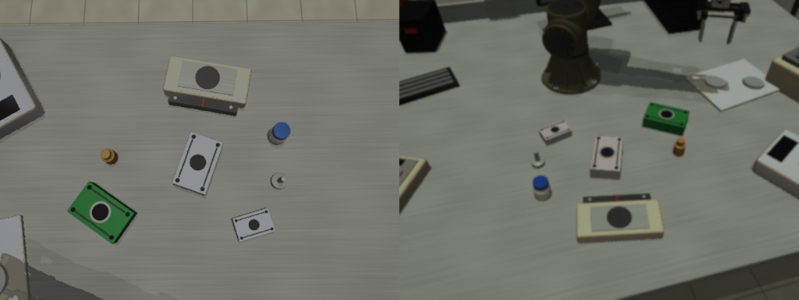

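The picture shows three candidates in the top view: green block at (132,270), small grey at (325,288) and large grey at (253,211). The large grey one fits, being not green and the larger of its colour. I'll confirm it in a crop and measure the poses.

```bash
cat >> h.py <<'E'
def wrap(a): return (a+np.pi/2)%np.pi-np.pi/2
def rect(p):
    (c,(w,h),a)=cv2.minAreaRect((p[:,:2]*1000).astype(np.float32))
    a=np.radians(a)
    if w<h: w,h,a=h,w,a+np.pi/2
    return np.array(c)/1000,w,h,a   # a = direction of the long side
F=None
def block(cam='top',near=None,fn=None):
    im,d,ci=look(cam,fn); best=None
    for s in nets.silhouettes(cam,'block'):
        m=cv2.dilate(s['region'].astype(np.uint8),np.ones((5,5)))>0
        p=pts(m,d,ci); p=p[(p[:,2]>.038)&(p[:,2]<.053)]
        if len(p)<100: continue
        c,w,h,a=rect(p)
        if near is not None and np.hypot(*(c-near))>.1: continue
        if abs(w-150)<20 and abs(h-95)<20: return c,w,h,a,im
    return None
E
python3 - <<'E'
from h import *
r=block('top',np.array([.5,.02])); print(r[:4])
a,d,ci=look('top')
P=pts(np.ones(d.shape,bool),d,ci)
s=nets.silhouettes('top','fence_face')[0]
m=cv2.dilate(s['region'].astype(np.uint8),np.ones((7,7)))>0
p=pts(m,d,ci)
base=p[(p[:,2]>.036)]; fen=p[(p[:,2]>.024)&(p[:,2]<.035)]
print('base',rect(base)); print('fence',rect(fen))
# red mark
v,u=np.nonzero(m&(a[...,2].astype(int)>a[...,1].astype(int)+40)); mm=np.zeros(m.shape,bool); mm[v,u]=1
print('red',pts(mm,d,ci).mean(0),len(v))
cv2.imwrite('pics/crop.png',cv2.resize(a[60:325,75:390],None,fx=2.2,fy=2.2,interpolation=cv2.INTER_CUBIC))
for n in ['weight','probe','jar']:
    q=pts(nets.silhouettes('top',n)[0]['region'],d,ci); q=q[q[:,2]>.01]; print(n,cv2.minEnclosingCircle((q[:,:2]*1000).astype(np.float32)))
print(ci['t'],ci['fx'])
E
```

```text
(array([0.50455554, 0.02200289]), 150.101318359375, 95.06551361083984, np.float64(2.7945144534705078))
base (array([ 0.7452384, -0.0064923]), 238.6543426513672, 109.84195709228516, np.float64(1.3827739580419942))
fence (array([ 0.73137054, -0.00364549]), 239.65914916992188, 136.19264221191406, np.float64(1.3842229839911064))
red [0.67789883 0.00703232 0.03003593] 21
weight ((526.5317993164062, 266.4940490722656), 18.79204559326172)Traceback (most recent call last):
  File "<stdin>", line 15, in <module>
IndexError: list index out of range
```

View pics/crop.png

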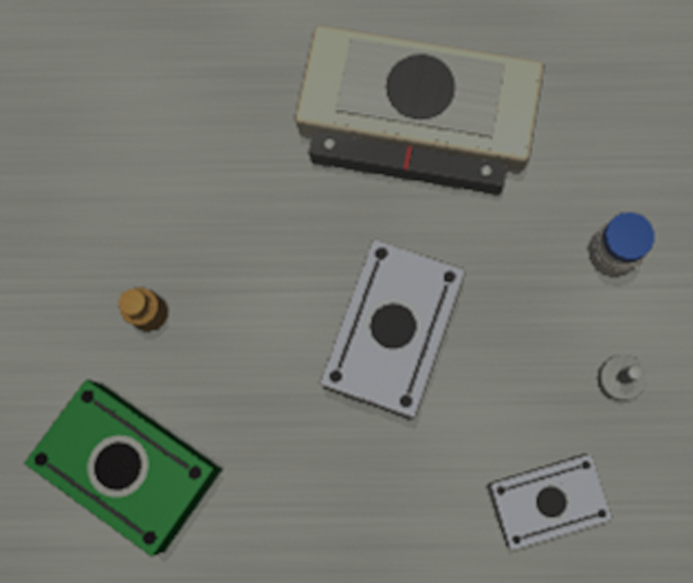

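Crop: the large grey block at crop (393,325) is the one meant. It is light aluminium, 150 x 95 mm as measured, and clearly bigger than the grey one at (551,502); the green one at (118,465) is excluded. The fence is at the top with its red mark at (408,157).

The fence x axis is at -0.188 rad and the face point at about (0.666, 0.009). The block centre is at X -0.161, Y -0.017 in the fence frame. It needs about 81° clockwise. I'll push the far end to -Y first, then the near end to +Y and +X.

Request:
carry_out:
  commands: [1,38,-44,-4,0,0,0,1,38,-44,-4,0,0,0,1,38,-44,-4,0,0,0,1,38,-44,-4,0,0,0,1,38,-44,-4,0,0,0,1,38,-44,-4,0,0,0,1,38,-44,-4,0,0,0,1,38,-44,-4,0,0,0,1,38,-44,-4,0,0,0,1,38,-44,-4,0,0,0,1,38,-44,-4,0,0,0,1,38,-44,-4,0,0,0]
  force: 40

```text
time_s: 1.65
ee_pos: [0.5356, 0.1295, 0.1711]
eef_rot: [3.141, -0.0, 1.182]
force: [0.4, 0.7, 1.0]
grip_width: 0.0175
```

```bash
cat >> h.py <<'E'
FA=-0.188; FP=np.array([.666,.009]); FX=np.array([np.cos(FA),np.sin(FA)]); FY=np.array([-FX[1],FX[0]])
def tofence(w): d=np.asarray(w)[:2]-FP; return np.array([d@FX,d@FY])
def rep(near=None,cam='top'):
    r=block(cam,near); o=ctrl.get_obs()
    print('t',round(o['time_s'],2),'tcp',np.round(o['ee_pos'],4),'rot',np.round(o['eef_rot'],3),'F',np.round(o['force'],1))
    if r is None: print('no block'); return
    c,w,h,a,im=r
    print('block',c.round(4),'size',round(w),round(h),'long',round(np.degrees(a),1),'fence',tofence(c).round(4),'off deg',round(np.degrees(wrap(a-FA-np.pi/2)),1))
    return c,a
E
python3 - <<'E'
from h import *
rep(np.array([.5,.02])); ci=viewer.camera_info('top'); print(-np.array(ci['R']).T@np.array(ci['t']))
E
```

```text
t 1.75 tcp [0.5369 0.1273 0.1703] rot [-3.142e+00  1.000e-03  1.177e+00] F [-0.1  0.7  0.4]
block [0.5046 0.0219] size 150 95 long 160.1 fence [-0.1609 -0.0175] off deg 80.9
[0.37252115 0.01148324 0.8757492 ]
```

Request:
carry_out:
  commands: [1,5.5,-4.7,0,0,0,0,1,5.5,-4.7,0,0,0,0,1,5.5,-4.7,0,0,0,0,1,5.5,-4.7,-4,0,0,0,1,5.5,-4.7,-8,0,0,0,1,5.5,-4.7,-12,0,0,0,1,5.5,-4.7,-14,0,0,0,1,5.5,-4.7,-15.4,0,0,0,1,5.5,-4.7,-15.4,0,0,0,1,5.5,-4.7,-15.4,0,0,0]

```text
time_s: 2.58
ee_pos: [0.5916, 0.0808, 0.0164]
eef_rot: [-3.141, 0.001, 1.178]
force: [0.4, 0.6, -0.1]
grip_width: 0.0006
```

Request:
carry_out:
  commands: [1,-0.4,-1.1,0,0,0,0,1,-0.8,-2.2,0,0,0,0,1,-1.0,-2.8,0,0,0,0,1,-1.2,-3.3,0,0,0,0,1,-1.45,-3.9,0,0,0,0,1,-1.7,-4.4,0,0,0,0,1,-1.95,-4.9,0,0,0,0,1,-2.25,-5.4,0,0,0,0,1,-2.55,-5.9,0,0,0,0,1,-2.85,-6.4,0,0,0,0,1,-3.15,-6.8,0,0,0,0,1,-3.15,-6.8,0,0,0,0]

```text
time_s: 3.58
ee_pos: [0.5607, 0.0115, 0.0178]
eef_rot: [3.139, -0.0, 1.176]
force: [2.7, 0.5, 0.5]
grip_width: 0.0004
```

Run:
```python
from h import *
rep(np.array([.5,.02]))
```

```text
t 3.68 tcp [0.5603 0.012  0.0174] rot [3.141e+00 1.000e-03 1.177e+00] F [0.7 1.3 0.5]
no block
```

```bash
cat > d.py <<'E'
from h import *
import sys
im,d,ci=look('top'); P=pts(np.ones(d.shape,bool),d,ci)
near=np.array([float(sys.argv[1]),float(sys.argv[2])])
p=P[(np.abs(P[:,2]-.0445)<.004)&(np.hypot(*(P[:,:2]-near).T)<.13)]
c,w,h,a=rect(p); print(len(p),c.round(4),w,h,np.degrees(a),'fence',tofence(c).round(4),'off',np.degrees(wrap(a-FA-np.pi/2)))
o=ctrl.get_obs(); print(o['time_s'],o['ee_pos'].round(4) if hasattr(o['ee_pos'],'round') else o['ee_pos'])
if len(sys.argv)>3: cv2.imwrite('pics/'+sys.argv[3],cv2.resize(im[80:320,130:400],None,fx=2,fy=2))
E
python3 d.py .5 .01 p1.png
```

```text
0 [0. 0.] 0.0 0.0 0.0 fence [-0.6526 -0.1333] off -79.22839345154053
3.7333 [0.5601 0.0122 0.0171]
```

View pics/p1.png

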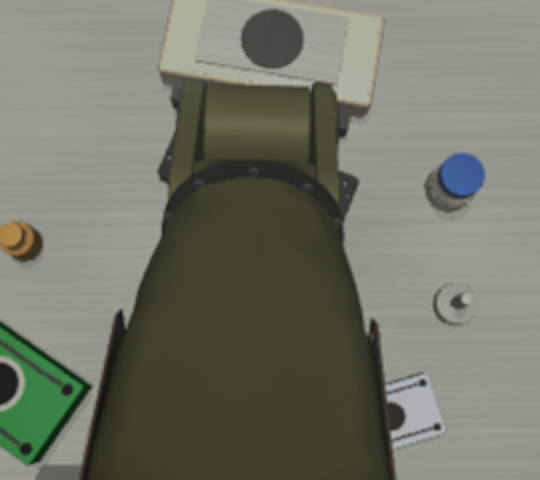

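The arm hides the block from the top camera (it fills the picture from column 100 to 390). I'll use the scene camera instead.

```bash
sed -i "s/look('top')/look('scene')/" d.py; sed -i "s/im\[80:320,130:400\]/im/; s/fx=2,fy=2/fx=1,fy=1/" d.py; python3 d.py .5 .01 p2.png
```

```text
539 [ 0.492  -0.0051] 133.87509155273438 121.59413146972656 151.56369781494138 fence [-0.1683 -0.0464] off 72.33530436340088
3.7833 [0.56   0.0124 0.0168]
```

View pics/p2.png

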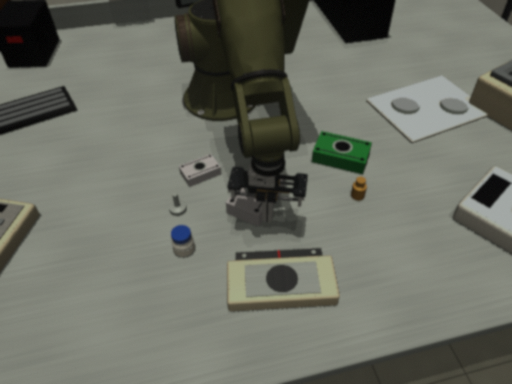

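Request:
carry_out:
  commands: [1,0.5,1.5,0,0,0,0,1,0.5,1.5,4,0,0,0,1,0.5,1.5,8,0,0,0,1,0,1,12,0,0,0,1,-2,-3,15,0,0,0,1,-16,-25,15,0,0,0,1,-16,-25,15,0,0,0,1,-16,-25,15,0,0,0,1,-16,-25,15,0,0,0,1,-16,-25,15,0,0,0,1,-16,-25,15,0,0,0,1,-16,-25,15,0,0,0]

```text
time_s: 4.78
ee_pos: [0.3975, -0.2402, 0.1671]
eef_rot: [-3.141, 0.002, 1.175]
force: [0.5, -0.1, 0.8]
grip_width: 0.0003
```

```bash
sed -i "s/look('scene')/look('top')/" d.py; python3 d.py .5 .0; python3 -c "
from h import *
rep(np.array([.5,0.]))"
```

```text
3229 [0.4774 0.0014] 150.09857177734375 94.96613311767578 138.3275146484375 fence [-0.1839 -0.0427] off 59.099121196896995
4.8333 [ 0.3969 -0.2416  0.1671]
t 4.93 tcp [ 0.3991 -0.2385  0.1669] rot [-3.141e+00  1.000e-03  1.174e+00] F [-0.7  1.  -0.4]
block [0.4775 0.0015] size 150 95 long 138.4 fence [-0.1837 -0.0426] off deg 59.1
```

Run:
```python
from h import *
o=ctrl.get_obs(); T=np.array(o['ee_pos']); yaw=o['eef_rot'][2]
e=lambda a:np.array([np.cos(a),np.sin(a)])
cor=[sx*.0125*e(yaw)+sy*.008*e(yaw+np.pi/2) for sx in(1,-1) for sy in (1,-1)]
C=np.array([.4775,.0015]); a0=np.radians(138.4)
def tool(C,a,gap=0):
    f=e(a-np.pi/2); u=e(a); k=max(cor,key=lambda c:c@f)
    return C+u*.063-f*(.0475+gap)-k
print('start',((tool(C,a0,.015)-T[:2])*100).round(1),'abs',tool(C,a0,.015))
S=tool(C,a0,.015)
for i in range(19):
    a=a0-np.radians(3*i); 
    if i: C=C+.09*np.radians(3)*e(a+np.radians(1.5)-np.pi/2)
    print(3*i,((tool(C,a)-S)*100).round(1))
print(tofence(C),T)
```

```text
start [-2.2 22.7] abs [ 0.37668658 -0.01185072]
0 [1.  1.1]
3 [1.4 1.9]
6 [1.8 2.6]
9 [2.2 3.3]
12 [2.7 4. ]
15 [3.2 4.7]
18 [3.8 5.3]
21 [4.3 5.9]
24 [4.9 6.5]
27 [5.6 7. ]
30 [6.3 7.5]
33 [6.9 8. ]
36 [7.7 8.4]
39 [8.4 8.8]
42 [9.2 9.2]
45 [9.9 9.5]
48 [10.7  9.8]
51 [11.5 10. ]
54 [12.4 10.2]
[-0.11459799  0.00091897] [ 0.39908563 -0.23851443  0.16693931]
```

Request:
carry_out:
  commands: [1,-2.2,4.2,0,0,0,0,1,-2.2,8.3,0,0,0,0,1,-2.2,12.4,0,0,0,0,1,-2.2,16.5,0,0,0,0,1,-2.2,20.6,0,0,0,0,1,-2.2,22.7,0,0,0,0,1,-2.2,22.7,0,0,0,0,1,-2.2,22.7,-4,0,0,0,1,-2.2,22.7,-8,0,0,0,1,-2.2,22.7,-12,0,0,0,1,-2.2,22.7,-15,0,0,0,1,-2.2,22.7,-15,0,0,0]

```text
time_s: 5.93
ee_pos: [0.374, -0.0109, 0.0126]
eef_rot: [-3.132, 0.003, 1.175]
force: [-1.4, -0.2, -0.8]
grip_width: 0.0006
```

Request:
carry_out:
  commands: [1,0.7,0.5,0.3,0,0,0,1,1.3,1.0,0.3,0,0,0,1,1.7,1.8,0.3,0,0,0,1,2.1,2.5,0.3,0,0,0,1,2.5,3.2,0.3,0,0,0,1,3.0,3.9,0.3,0,0,0,1,3.5,4.6,0.3,0,0,0,1,4.1,5.2,0.3,0,0,0,1,4.6,5.8,0.3,0,0,0,1,5.2,6.4,0.3,0,0,0,1,5.9,6.9,0.3,0,0,0,1,6.6,7.4,0.3,0,0,0]

```text
time_s: 6.93
ee_pos: [0.4406, 0.0641, 0.0173]
eef_rot: [-3.133, 0.003, 1.176]
force: [-5.3, -1.3, -1.2]
grip_width: 0.0007
```

```bash
sed -i "s/look('top')/look('scene')/" d.py; python3 d.py .5 0
```

```text
1670 [0.5044 0.0185] 150.05459594726562 110.60481262207031 97.02188205718994 fence [-0.1605 -0.0209] off 17.793488605649415
6.9833 [0.4419 0.0647 0.0175]
```

Request:
carry_out:
  commands: [1,-2,0,0,0,0,0,1,-2,0,4,0,0,0,1,-2,0,8,0,0,0,1,-3,2,12,0,0,0,1,-4,6,14,0,0,0,1,-4,10,14,0,0,0,1,-4,14,14,0,0,0,1,-4,18,14,0,0,0,1,-4,20,14,0,0,0,1,-4,20,14,0,0,0]

```text
time_s: 7.82
ee_pos: [0.4017, 0.2688, 0.1594]
eef_rot: [-3.136, -0.001, 1.18]
force: [0.8, -0.1, 0.1]
grip_width: 0.0008
```

```bash
sed -i "s/look('scene')/look('top')/" d.py; python3 d.py .5 .0
```

```text
3142 [0.5097 0.0181] 149.8446502685547 95.61521911621094 96.29585361480713 fence [-0.1552 -0.0203] off 17.067460163266603
7.8667 [0.4018 0.2669 0.1591]
```

Request:
carry_out:
  commands: [1,1,-4,0,0,0,0,1,2,-8,0,0,0,0,1,3,-12,0,0,0,0,1,4,-16,0,0,0,0,1,5,-20,0,0,0,0,1,6,-24,0,0,0,0,1,7,-28,0,0,0,0,1,8,-32,0,0,0,0,1,8.9,-35.6,0,0,0,0,1,8.9,-35.6,0,0,0,0,1,8.9,-35.6,-2,0,0,0,1,8.9,-35.6,-4,0,0,0]

```text
time_s: 8.87
ee_pos: [0.4911, -0.0906, 0.1205]
eef_rot: [-3.14, -0.0, 1.177]
force: [-0.3, 1.3, -0.3]
grip_width: 0.0003
```

Request:
carry_out:
  commands: [1,0,0,-4,0,0,0,1,0,0,-8,0,0,0,1,0,0,-10.3,0,0,0,1,0,0,-10.3,0,0,0]

```text
time_s: 9.2
ee_pos: [0.4887, -0.0905, 0.0146]
eef_rot: [-3.134, 0.0, 1.176]
force: [-0.4, 0.7, -0.9]
grip_width: 0.0007
```

Request:
carry_out:
  commands: [1,-0.1,0.8,0.2,0,0,0,1,-0.2,1.5,0.2,0,0,0,1,-0.2,2.0,0.2,0,0,0,1,-0.25,2.4,0.2,0,0,0,1,-0.25,2.8,0.2,0,0,0,1,-0.25,3.2,0.2,0,0,0,1,-0.25,3.6,0.2,0,0,0,1,-0.25,3.8,0.2,0,0,0]

```text
time_s: 9.87
ee_pos: [0.487, -0.0527, 0.0187]
eef_rot: [-3.138, 0.001, 1.177]
force: [-2.6, -10.3, 1.1]
grip_width: -0.0
```

Request:
carry_out:
  commands: [1,0,-1.5,0,0,0,0,1,0,-2,4,0,0,0,1,0,-2,8,0,0,0,1,-2,-5,12,0,0,0,1,-4,-9,14,0,0,0,1,-6,-13,14,0,0,0,1,-8,-17,14,0,0,0,1,-9,-20,14,0,0,0,1,-9,-20,14,0,0,0]

```text
time_s: 10.62
ee_pos: [0.3956, -0.2561, 0.1613]
eef_rot: [3.141, 0.003, 1.175]
force: [0.5, 0.6, -0.6]
grip_width: 0.0006
```

```bash
python3 d.py .5 .02
```

```text
3158 [0.5142 0.0365] 150.03659057617188 95.76510620117188 92.5874228477478 fence [-0.1543 -0.0013] off 13.35902939620728
10.6667 [ 0.3958 -0.2561  0.1611]
```

Request:
carry_out:
  commands: [-1,0.4,4,0,0,0,0.1,-1,0.8,8,0,0,0,0.207,-1,1.3,12,0,0,0,0.207,-1,1.7,16,0,0,0,0.207,-1,2.2,20,0,0,0,0.207,-1,2.6,24,0,0,0,0.207,-1,3,28,0,0,0,0.207,-1,3.2,30.9,0,0,0,0.207,-1,3.2,30.9,0,0,0,0.207,-1,3.2,30.9,-3,0,0,0.207,-1,3.2,30.9,-6,0,0,0.207,-1,3.2,30.9,-6,0,0,0.207]

```text
time_s: 11.67
ee_pos: [0.4255, 0.0533, 0.0983]
eef_rot: [-3.137, 0.004, 1.382]
force: [-0.6, 0.7, -0.4]
grip_width: 0.0769
```

Request:
carry_out:
  commands: [-1,0,0,-4,0,0,0,-1,0,0,-7,0,0,0,-1,0,0,-8.4,0,0,0,-1,0,0,-8.4,0,0,0]

```text
time_s: 12.0
ee_pos: [0.4248, 0.0533, 0.0137]
eef_rot: [-3.134, 0.004, 1.382]
force: [0.1, -0.1, 0.2]
grip_width: 0.0939
```

Request:
carry_out:
  commands: [-1,0.8,-0.15,0.2,0,0,0,-1,1.5,-0.28,0.2,0,0,0,-1,2,-0.38,0.2,0,0,0,-1,2.5,-0.48,0.2,0,0,0,-1,3,-0.57,0.2,0,0,0,-1,3.5,-0.67,0.2,0,0,0,-1,4,-0.76,0.2,0,0,0,-1,4.5,-0.86,0.2,0,0,0,-1,5,-0.95,0.2,0,0,0,-1,5.5,-1.05,0.2,0,0,0,-1,6,-1.14,0.2,0,0,0,-1,6.4,-1.22,0.2,0,0,0]

```text
time_s: 13.0
ee_pos: [0.4885, 0.0413, 0.0171]
eef_rot: [-3.132, 0.004, 1.382]
force: [-14.9, 3.6, 9.1]
grip_width: 0.0941
```

```bash
sed "s/look('top')/look('scene')/" d.py >ds.py; python3 ds.py .53 .03 p3.png; python3 -c "
from h import *
print(ctrl.get_obs()['force'])"
```

```text
1767 [0.5434 0.0221] 150.0471649169922 99.84039306640625 79.46734619140625 fence [-0.1229 -0.0101] off 0.23895273986572033
13.05 [0.4893 0.0411 0.0172]
[-5.7935617   1.91714447 -0.56660124]
```

View pics/p3.png

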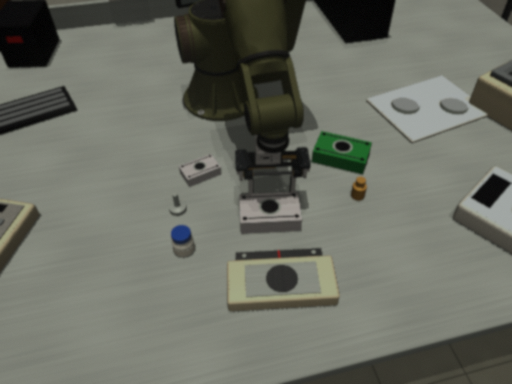

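The block is squared to about 0.2°, at X -0.123 and Y -0.010, 76 mm short of the fence. In the picture it is at (270,212), clear of the fence, whose mark is at (278,253). Now I'll push it straight up.

Request:
carry_out:
  commands: [-1,0.6,-0.11,0,0,0,0,-1,1.2,-0.23,0,0,0,0,-1,1.8,-0.34,0,0,0,0,-1,2.4,-0.46,0,0,0,0,-1,3,-0.57,0,0,0,0,-1,3.6,-0.68,0,0,0,0,-1,4.2,-0.8,0,0,0,0,-1,4.8,-0.91,0,0,0,0,-1,5.4,-1.03,0,0,0,0,-1,6,-1.14,0,0,0,0,-1,6.5,-1.24,0,0,0,0,-1,6.8,-1.29,0,0,0,0]

```text
time_s: 14.05
ee_pos: [0.5573, 0.0282, 0.0183]
eef_rot: [-3.131, 0.004, 1.381]
force: [-12.0, 2.1, 3.1]
grip_width: 0.0935
```

```bash
python3 ds.py .60 .015; python3 -c "
from h import *
o=ctrl.get_obs();print(o['force'],tofence(o['ee_pos']))"
```

```text
2328 [0.6446 0.0038] 167.0745391845703 156.01290893554688 170.63323974609372 fence [-0.0201 -0.0091] off -88.59515370544678
14.1 [0.5577 0.0281 0.0183]
[-4.46065665  1.09776095 -3.69499654] [-0.10994252 -0.00149864]
```

Request:
carry_out:
  commands: [-1,0.15,-0.03,0,0,0,0,-1,0.3,-0.06,0,0,0,0,-1,0.42,-0.08,0,0,0,0,-1,0.54,-0.1,0,0,0,0,-1,0.6,-0.11,0,0,0,0,-1,0.6,-0.11,0,0,0,0]

```text
time_s: 14.6
ee_pos: [0.5615, 0.0273, 0.0192]
eef_rot: [-3.125, 0.005, 1.381]
force: [-23.1, 2.1, 10.0]
grip_width: 0.0936
```

Request:
carry_out:
  commands: [-1,0.1,-0.02,0,0,0,0,-1,0.2,-0.04,0,0,0,0,-1,0.2,-0.04,0,0,0,0]

```text
time_s: 14.85
ee_pos: [0.5613, 0.0271, 0.02]
eef_rot: [-3.118, 0.006, 1.382]
force: [-21.3, 1.7, 5.8]
grip_width: 0.0944
```

Request:
carry_out:
  commands: [-1,-0.5,0.1,0,0,0,0,-1,-2,0.4,0,0,0,0,-1,-4,0.8,2,0,0,0,-1,-6,2,6,0,0,0,-1,-8,5,10,0,0,0,-1,-10,8,13,0,0,0,-1,-12,12,14,0,0,0,-1,-14,16,14,0,0,0,-1,-16,20,14,0,0,0,-1,-18,24,14,0,0,0,-1,-18,26,14,0,0,0,-1,-18,26,14,0,0,0]

```text
time_s: 15.85
ee_pos: [0.3802, 0.2915, 0.1624]
eef_rot: [-3.121, 0.003, 1.385]
force: [0.0, -0.3, 0.2]
grip_width: 0.094
```

Run:
```python
from h import *
r=rep(np.array([.615,.01]))
a,d,ci=look('top')
m=np.ones(d.shape,bool); P=pts(m,d,ci)
near=np.hypot(P[:,0]-.615,P[:,1]-.015)<.12
q=P[near]; f=np.stack([(q[:,:2]-FP)@FX,(q[:,:2]-FP)@FY],1)
b=(np.abs(q[:,2]-.045)<.003)&(f[:,0]<.02); fe=(np.abs(q[:,2]-.030)<.003)
for y in (-.06,-.03,0,.03,.06):
    s=np.abs(f[:,1]-y)<.012
    B=f[b&s,0]; G=f[fe&s,0]; print(y,'block X',B.min().round(4),B.max().round(4),'fence top',G.min().round(4),G.max().round(4))
cv2.imwrite('pics/p4.png',cv2.resize(a[80:260,180:400],None,fx=3,fy=3,interpolation=cv2.INTER_CUBIC))
```

```text
t 15.95 tcp [0.3813 0.2887 0.1616] rot [-3.12   0.004  1.385] F [0.5 0.  0.7]
block [0.6167 0.0066] size 150 96 long 79.3 fence [-0.048  -0.0116] off deg 0.0
-0.06 block X -0.0951 -0.0008 fence top -0.0958 0.0279
-0.03 block X -0.0949 -0.0007 fence top -0.0955 0.0274
0 block X -0.0954 -0.0007 fence top -0.096 0.0277
0.03 block X -0.0955 -0.0015 fence top -0.0957 0.0272
0.06 block X -0.0947 -0.0 fence top -0.0955 0.028
```

View pics/p4.png

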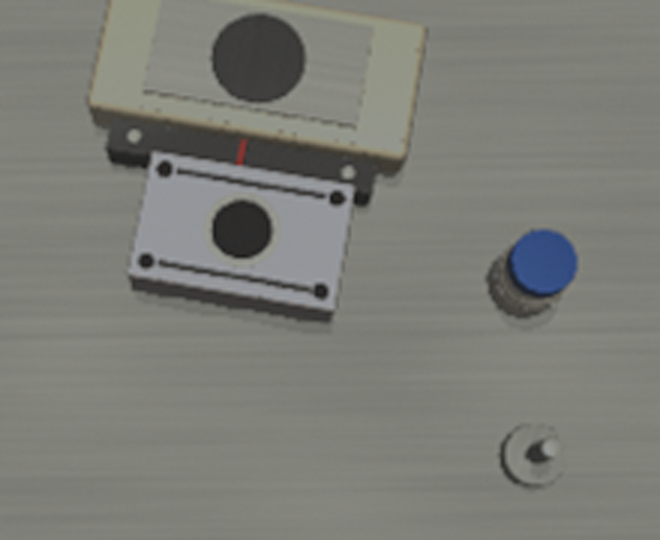

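The picture shows the long face flat along the fence: block centre at (242,228), fence mark at (241,152), and fence showing past both ends. The jar at (543,262) and the probe at (530,455) are still standing. I'm handing in.

```bash
python3 -c "
from h import *
im,d,ci=look('top')
for n in ['weight','probe','jar']:
    for s in nets.silhouettes('top',n)[:1]: print(n,np.median(pts(s['region'],d,ci),0).round(3))
print(ticket.hand_in())"
```

```text
weight [0.523 0.26  0.042]
probe [ 0.454 -0.197  0.016]
jar [ 0.73  -0.004  0.04 ]
the job is handed in; nothing more can be done
None
```

I turned the block about 81° clockwise with three corner pushes, finishing with an open-finger push that squared it 75 mm short of the fence. I then pushed it straight up to the fence, backed the arm off and handed the job in after about 16 s.

**Last checks:**
- **Block:** the top camera put it parallel to the fence within about 0.1°, at x -0.048 m and y -0.012 m in the fence frame, flat on the bench. The push also stalled with the force rising to about 22 N.
- **Disagreement:** working back from where the tool stopped gave about -0.051 m instead of -0.048 m. Both are inside the limits of -0.0535 to -0.04 m.
- **Weight and probe:** they read the same as at the start, within 1 mm.
- **Jar:** the final network reading failed because it reported the station base instead. The last picture shows the jar standing near the fence end, and the arm never went close to it, but I did not measure its final position.

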